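# Chilling stone into the glass with sprung tongs

## Robot

A 6-joint arm with a two-finger parallel gripper is mounted at the origin on the work surface. World frame = base frame: x ahead of the robot, y to its left, z up, the work surface at z = 0. Lengths are in m, angles in rad, forces in N, time in s.
With the tool pointing down it reaches from about 0.25 to 0.775 m from the base axis. Payload 4 kg.
Tool frame: the origin (TCP) lies at the very end of the fingers, on their centre line; the grasp point (between the pads) lies 19 mm behind it (robot.grip_point_offset is the distance from the TCP to the grasp point, in m); z points along the fingers, x is the direction in which the jaws open and shut, and the axes are right-handed (so a half turn about z gives the same grasp; the last joint's range is limited). The gripper opens to 94 mm and grips with 3 to 60 N. Pads are 16 mm wide; open, the fingers measure 119 mm over their backs; the gripper's body (75 mm by 177 mm) begins 78 mm behind the grasp point.
Start: joints at [1.08, 0.087, 1.371, -0, 1.684, -0.103], TCP at [0.208, 0.509, 0.206] pointing down, gripper open.
Joint ranges: [-3.1, 3.1], [-0.76, 2.03], [0.27, 2.55], [-1.08, 4.22], [0.17, 2.65], [-2.57, 2.57]. Speed limits (rad/s): [2.79, 2.79, 3.14, 3.14, 3.14, 3.14].

## Interface

Orientations are given as [roll, pitch, yaw] about the fixed x, y, z axes, in that order (R = Rz(yaw) Ry(pitch) Rx(roll)).
In Python, from bench import robot gives the robot as it stands.
- The arm moves only by the shell command python3 -m inch 'ROWS'. ROWS is text: rows parted by semicolons, each of 5 numbers parted by spaces: the shift along the tool's x, y, z in cm, then the turn about the tool's z in rad, then the closure, from 0 (fully open) to 1 (shut). In form: tx ty tz spin claw; .... A call has 1 to 20 rows; each row is the pose to reach, as a shift and turn from the pose measured when the call began, along the tool's axes at that moment; what a row does not reach only later rows make up. A row lasts 1/12 s, in which the tool goes at most 41.7 mm and 7.16 degrees, less where a joint would pass 70% of its speed; a pose out of reach is approached as far as the arm can. A call with a gripper value outside its range is refused whole. The fingers move at their own pace and stop on an object; the grip force is fixed at half the most. Time passes only in rows, so rows that repeat a pose let the fingers close. It gives the time, the measured TCP pose, the force and the opening at its end, in the units of the state.
- robot.get_obs(): the state, without advancing time (a new reading comes with each control period).
- robot.snapshot(name): name is "scene" or "top" or "wrist"; returns (picture, depth): 480x640x3 uint8, blue, green, red; 480x640 float32, m along the optical axis (not along the pixel's ray), 0 where there is no reading.
- robot.camera_info(name): a dict with "K" (3x3 intrinsics, pixels), "dist" ([k1, k2, p1, p2, k3] as OpenCV has them; the pictures are not rectified), "extrinsics" (4x4, takes a point from world to camera coordinates); the wrist camera has in their place "mount" (4x4, takes a point from camera to tool coordinates, whose origin is the TCP and whose axes are the tool frame's). Camera axes: x right, y down, z forward; pixel columns grow to the right and rows downward; lengths in m; the calibration is good to about 2 mm. A picture is of the moment at which its call begins: read the wrist's pose just before it. camera_info takes no time and is no camera call.
- robot.close_job(): hands the job in, once; it reports no verdict.
The state is a dict: "time": time; "joint_positions": joint angles; "qvel": joint speeds; "joint_torque": joint torques, N m; "tool_pos": TCP position; "ee_rot": TCP orientation; "wrist_force": force on the tool from outside, world axes, zero at the start; "wrist_torque": the same for the moment, N m; "width": finger opening in m.
Only numpy, scipy, OpenCV 4.12 (cv2) and the standard library are available. Lean on these libraries where they do the work, as an engineer would, in place of code of your own. Each camera call takes 0.05 s, during which the arm holds its last target.

## Task

Take the sprung tongs out of their stand and use them to move one of the three steel chilling stones - any one - from the wooden tray into the clear glass on the coaster, setting it gently down on the bottom of the glass rather than letting it drop. Then stand the tongs back in their stand, claws down, and let go of them. Handle the stones only with the tongs, leave the other two in their recesses, keep the glass upright in its place on the coaster, and leave everything else on the shelf alone.

Things in the scene. Friction and masses are not known exactly. Their poses are not given: they have to be found in the camera images.
- tongs_grip (a point): Sprung steel tongs, 147 mm long, 70 g, upright in their stand, bow at the top. Point between their two black grip pads, 109 mm above the foot of the claws, 37 mm below the top of the bow. z up along the tongs, y the line along which the arms close, x across the 14 mm wide arms. Pads 24 mm tall, 14 mm wide; over the pads the tongs measure 49 mm at rest, 42 mm when shut on a stone.
- tongs_tips (a point): Point midway between the feet of the open claws, 109 mm below tongs_grip; same axes. Claws 16 mm tall, 14 mm wide, 2 mm thick, shallow V inside; gap 49 mm at rest (54 outside), 26 mm on a stone. Both tongs points ride on the +y arm and lean with it by half the squeeze angle, so that when squeezed on a stone this point reads about 12 mm to the -y side of the middle between the claws.
- tongs_squeeze (a joint): Angle between the arms: 0 = sprung open, about 0.17 rad = claws on a 26 mm stone, 0.32 = claws nearly touching. Spring 1.8 N m/rad about the top of the bow: 3 N on the pads closes the tongs a bit under half of the way to a stone (gap about 39 mm), 8 N brings the claws onto it, 20 to 30 N grips it well; less force lets them spring open.
- tong_stand: Fixed stand for the tongs: dark wood foot 56 x 96 x 8 mm with an upright steel sleeve, open at the top, inside 19 mm (its x) by 60 mm (its y), inner floor 8 mm and rim 70 mm above the shelf. Origin at the centre of the underside. The tongs stand in it with their y along its y, claws on the inner floor.
- stand_mouth (a point): Centre of the open top of the tong stand's sleeve, 70 mm above the shelf.
- stone_tray: Fixed dark wood tray, 64 (its x) x 156 (its y) x 16 mm, three round recesses 30 mm wide and 8 mm deep in a row along its y at -46, 0 and +46 mm. Origin at the centre of the underside.
- stone0_center (a point): Steel chilling stone 0: upright cylinder 26 mm diameter, 30 mm tall, about 55 g, standing in the tray's recess at y = -46 mm, its upper 22 mm clear of the tray. Point at its centre, 15 mm above its foot; z along its axis.
- stone1_center (a point): Steel chilling stone 1: upright cylinder 26 mm diameter, 30 mm tall, about 55 g, standing in the tray's recess at y = 0 mm, its upper 22 mm clear of the tray. Point at its centre, 15 mm above its foot; z along its axis.
- stone2_center (a point): Steel chilling stone 2: upright cylinder 26 mm diameter, 30 mm tall, about 55 g, standing in the tray's recess at y = 46 mm, its upper 22 mm clear of the tray. Point at its centre, 15 mm above its foot; z along its axis.
- glass: Clear glass tumbler, 85 mm tall, outer diameter 76 mm at the foot and 84 mm at the rim, wall 4 mm, about 0.3 kg, loose, standing centred on the steel coaster. Origin at the centre of its underside.
- glass_floor (a point): Centre of the inner floor of the glass, 8 mm above its underside (inner diameter there about 68 mm).
- glass_rim (a point): Centre of the mouth of the glass, 85 mm above its underside (inner diameter 76 mm).
- coaster: Fixed round steel coaster, 100 mm diameter, 5 mm thick, under the glass. Origin at the centre of its underside.
- remote: Bystander: black remote control 50 x 180 x 20 mm lying in its white dock (66 x 245 x 24 mm, with a small release button at one end). Origin at the centre of its underside.
- dice_cup: Bystander: amber glass dice cup, 95 mm tall, 74 mm rim, with two dice in it; not the glass of the task. Origin at the centre of its underside.
- opener: Bystander: flat yellow plastic bottle cap opener, 108 x 49 x 9 mm. Origin on its underside.
Things that resemble listed ones, but are neither listed nor needed, are in the scene too. Several things have the shape of the glass; the one meant has the colours described above.

How it is judged:
On the way, in this order (a step that is already met when the one before it is completed fails the run):
1. the tongs are lifted clear of their stand in the gripper (z of tongs_tips in the frame of tong_stand above 0.075 m and contact force between the fingers and tongs above 0.5 N), for 0.1 s.
2. a stone is lifted out of the tray in the claws of the tongs (((z of stone0_center in the frame of stone_tray above 0.045 m and contact force between tongs and stone0 above 0.2 N) or (z of stone1_center in the frame of stone_tray above 0.045 m and contact force between tongs and stone1 above 0.2 N) or (z of stone2_center in the frame of stone_tray above 0.045 m and contact force between tongs and stone2 above 0.2 N))), for 0.1 s.
3. a stone stands or lies on the bottom of the glass and the tongs have let it go and are lifted out of the glass ((((horizontal distance between stone0_center and glass_floor below 0.033 m and z of stone0_center in the frame of glass between 0.01 and 0.03 m) and contact force between tongs and stone0 below 0.05 N) or ((horizontal distance between stone1_center and glass_floor below 0.033 m and z of stone1_center in the frame of glass between 0.01 and 0.03 m) and contact force between tongs and stone1 below 0.05 N) or ((horizontal distance between stone2_center and glass_floor below 0.033 m and z of stone2_center in the frame of glass between 0.01 and 0.03 m) and contact force between tongs and stone2 below 0.05 N)) and z of tongs_tips in the frame of glass above 0.088 m and contact force between the fingers and tongs above 0.5 N), for 0.1 s.
At the end, for the whole second after the job is handed in: Exactly one stone rests on the bottom of the glass; the others stand in their recesses (within 10 mm). Glass upright on the coaster, within 20 mm of its centre. Tongs released, sprung open, at rest in their stand, claws within 8 mm of its floor, lean under 0.15 rad ((((horizontal distance between stone0_center and glass_floor below 0.033 m and z of stone0_center in the frame of glass between 0.01 and 0.03 m) and (linear speed of stone0 below 0.02 m/s and angular speed of stone0 below 0.3 rad/s) and (distance of stone1_center from where it was at the start of the episode below 0.01 m and angle between stone1_center's own z axis and vertical below 0.15 rad) and (distance of stone2_center from where it was at the start of the episode below 0.01 m and angle between stone2_center's own z axis and vertical below 0.15 rad)) or ((horizontal distance between stone1_center and glass_floor below 0.033 m and z of stone1_center in the frame of glass between 0.01 and 0.03 m) and (linear speed of stone1 below 0.02 m/s and angular speed of stone1 below 0.3 rad/s) and (distance of stone0_center from where it was at the start of the episode below 0.01 m and angle between stone0_center's own z axis and vertical below 0.15 rad) and (distance of stone2_center from where it was at the start of the episode below 0.01 m and angle between stone2_center's own z axis and vertical below 0.15 rad)) or ((horizontal distance between stone2_center and glass_floor below 0.033 m and z of stone2_center in the frame of glass between 0.01 and 0.03 m) and (linear speed of stone2 below 0.02 m/s and angular speed of stone2 below 0.3 rad/s) and (distance of stone0_center from where it was at the start of the episode below 0.01 m and angle between stone0_center's own z axis and vertical below 0.15 rad) and (distance of stone1_center from where it was at the start of the episode below 0.01 m and angle between stone1_center's own z axis and vertical below 0.15 rad))) and angle between glass's own z axis and vertical below 0.05 rad and horizontal distance between glass and coaster below 0.02 m and linear speed of each of glass, tongs below 0.02 m/s and angular speed of each of glass, tongs below 0.3 rad/s and z of glass in the frame of coaster below 0.012 m and horizontal distance between tongs_tips and tong_stand below 0.012 m and z of tongs_tips in the frame of tong_stand below 0.016 m and angle between tongs_grip's own z axis and vertical below 0.15 rad and angle between the y axis of tongs_grip and the y axis of tong_stand, either way round below 0.3 rad and value of joint tongs_squeeze below 0.06 rad and contact force between the fingers and tongs below 0.05 N); the robot touches nothing.
It fails at once if a stone is touched by the gripper or arm instead of the tongs (contact force between any of the fingers, the arm and stone0 above 0.3 N or contact force between any of the fingers, the arm and stone1 above 0.3 N or contact force between any of the fingers, the arm and stone2 above 0.3 N).
It fails at once if a stone is dropped in the glass: falls faster than 0.6 m/s inside it (about 18 mm of free fall) ((horizontal distance between stone0_center and glass_floor below 0.04 m and z of stone0_center in the frame of glass between 0 and 0.08 m and linear speed of stone0 above 0.6 m/s) or (horizontal distance between stone1_center and glass_floor below 0.04 m and z of stone1_center in the frame of glass between 0 and 0.08 m and linear speed of stone1 above 0.6 m/s) or (horizontal distance between stone2_center and glass_floor below 0.04 m and z of stone2_center in the frame of glass between 0 and 0.08 m and linear speed of stone2 above 0.6 m/s)).
It fails at once if the glass is tipped more than 0.2 rad or lifted or knocked from the coaster's middle by more than 25 mm (angle between glass's own z axis and vertical above 0.2 rad or distance of glass from where it was at the start of the episode above 0.025 m).
It fails at once if the remote, dice cup or opener is moved by more than 20 mm (distance of any of remote, dice_cup, opener from where it was at the start of the episode above 0.02 m).
It also fails if it takes over 58 s, if anything falls off the work surface, if the arm or the gripper's body presses on something with over 40 N, if the wrist force passes 120 N, or if a joint passes its speed limit or range.

## Working session

There is one attempt and no reset: what is moved stays moved. The work goes in short steps, Python scripts to look and compute and a shell command to move; the robot and the scene stay as the last step left them, time stands still between calls to the robot, and variables do not carry over. Pictures are saved under pics/ and viewed, and the job is handed in when it is done.

```bash
ls; mkdir -p pics
python3 - <<'E'
from bench import robot
import cv2,numpy as np
o=robot.get_obs();print(o)
for n in("scene","top","wrist"):
    p,d=robot.snapshot(n);cv2.imwrite(f"pics/{n}0.png",p);np.save(f"pics/{n}0.npy",d)
    i=robot.camera_info(n);print(n,{k:np.round(np.array(v),4).tolist() if not isinstance(v,str) else v for k,v in i.items()})
E
```

```text
pics
{'time': 0.0, 'joint_positions': array([ 1.07984698e+00,  8.79509593e-02,  1.37223564e+00, -5.74786734e-06,
        1.68358363e+00, -1.03108641e-01]), 'qvel': array([ 0.00069609, -0.00017591, -0.00124275,  0.000624  ,  0.00090196,
       -0.00075204]), 'joint_torque': array([ 1.25198171e-04, -3.40186894e+01, -3.02426755e+01,  7.17144390e-02,
        3.30620573e-02, -1.53245323e-04]), 'tool_pos': array([0.20775917, 0.508667  , 0.20431582]), 'ee_rot': array([-3.14137421e+00,  2.16660653e-03,  1.18295522e+00]), 'wrist_force': array([-0.54222707, -1.24574598, -0.64892829]), 'wrist_torque': array([-0.03219942, -0.03689961, -0.02015476]), 'width': 0.0940711366867623}
scene {'K': [[554.6429, 0.0, 325.5606], [0.0, 554.6429, 239.0413], [0.0, 0.0, 1.0]], 'dist': [-0.0065, 0.0, 0.0, 0.0, 0.0], 'extrinsics': [[-0.3159, 0.9486, -0.0162, 0.1884], [0.7568, 0.2416, -0.6073, -0.398], [-0.5722, -0.2042, -0.7943, 1.3953], [0.0, 0.0, 0.0, 1.0]]}
top {'K': [[509.4751, 0.0, 318.2703], [0.0, 509.4751, 238.9395], [0.0, 0.0, 1.0]], 'dist': [0.0349, 0.0, 0.0, 0.0, 0.0], 'extrinsics': [[-0.0215, -0.9997, -0.0101, 0.0288], [-0.9863, 0.0229, -0.1633, 0.6311], [0.1635, 0.0064, -0.9865, 0.9785], [0.0, 0.0, 0.0, 1.0]]}
wrist {'K': [[426.1709, 0.0, 319.8572], [0.0, 426.1709, 235.773], [0.0, 0.0, 1.0]], 'dist': [-0.0789, 0.0, 0.0, 0.0, 0.0], 'mount': [[1.0, -0.0005, -0.0001, -0.0009], [0.0005, 0.9713, 0.238, -0.0687], [-0.0, -0.238, 0.9713, -0.1791], [0.0, 0.0, 0.0, 1.0]]}
```

View pics/scene0.png

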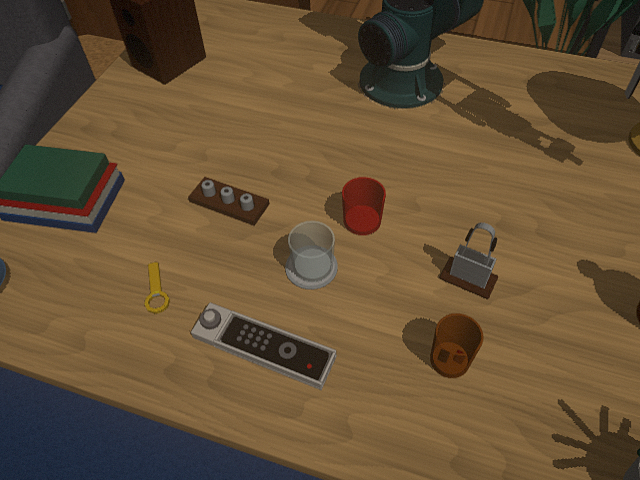

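View pics/top0.png

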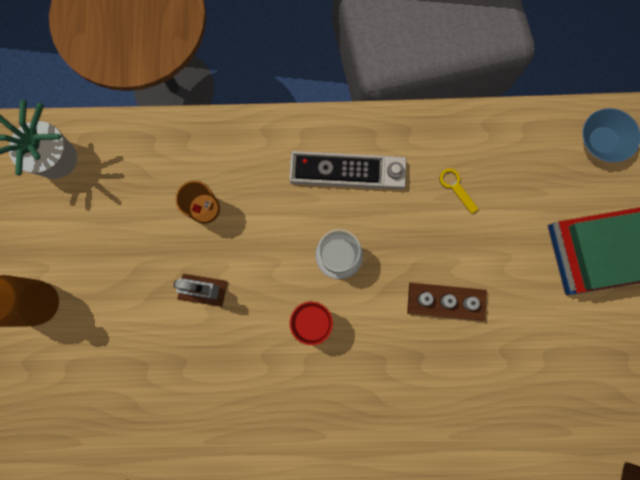

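View pics/wrist0.png

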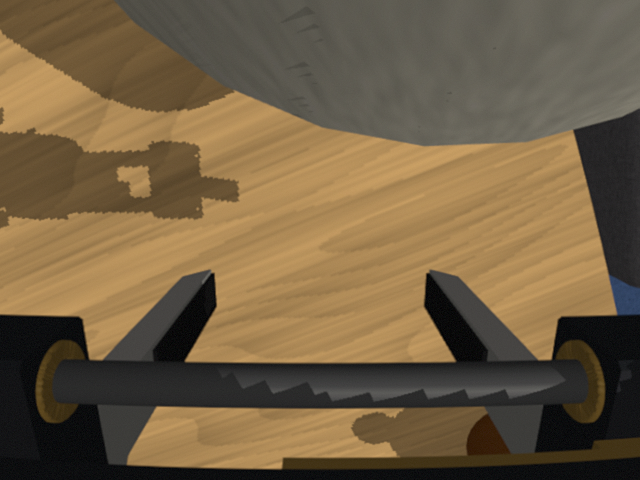

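Top view: stand with tongs near (203,290), glass (339,254), tray with three stones (426/450/473, ~300), and the red decoy glass at (311,323). The scene view shows the same layout. Next I'll measure.

```bash
cat > h.py <<'E'
import cv2,numpy as np
from bench import robot
from scipy.spatial.transform import Rotation as R
def cam(n,o=None):
    i=robot.camera_info(n);K=np.array(i["K"]);D=np.array(i["dist"])
    if "mount" in i:
        T=np.eye(4);T[:3,:3]=R.from_euler('xyz',o["ee_rot"]).as_matrix();T[:3,3]=o["tool_pos"]
        M=T@np.array(i["mount"])
    else: M=np.linalg.inv(np.array(i["extrinsics"]))
    return K,D,M
def rays(n,uv,o=None):
    K,D,M=cam(n,o);q=cv2.undistortPoints(np.array(uv,float).reshape(-1,1,2),K,D).reshape(-1,2)
    return M[:3,3],np.c_[q,np.ones(len(q))]@M[:3,:3].T
def plane(n,uv,z,o=None):
    c,r=rays(n,uv,o);return c+r*((z-c[2])/r[:,2])[:,None]
def cloud(n,d,o=None):
    v,u=np.mgrid[:480,:640];c,r=rays(n,np.c_[u.ravel(),v.ravel()],o)
    return (c+r*d.reshape(-1,1)).reshape(480,640,3)
def proj(n,P,o=None):
    K,D,M=cam(n,o);E=np.linalg.inv(M);P=np.array(P,float).reshape(-1,3)
    return cv2.projectPoints(P,cv2.Rodrigues(E[:3,:3])[0],E[:3,3],K,D)[0].reshape(-1,2)
E
python3 - <<'E'
from h import *
p=cv2.imread("pics/top0.png");
a=cv2.resize(p[260:320,160:240],None,fx=5,fy=5,interpolation=cv2.INTER_CUBIC)
b=cv2.resize(p[270:330,400:490],None,fx=4.4,fy=4.4,interpolation=cv2.INTER_CUBIC)
c=cv2.resize(p[220:290,300:380],None,fx=5,fy=5,interpolation=cv2.INTER_CUBIC)
q=cv2.imread("pics/scene0.png");e=cv2.resize(q[215:305,430:510],None,fx=4.2,fy=4.2,interpolation=cv2.INTER_CUBIC)
C=np.zeros((600,800,3),np.uint8)
for im,y,x in((a,0,0),(b[:300,:396],0,402),(c[:295,:400],302,0),(e[:298],302,402)):C[y:y+im.shape[0],x:x+im.shape[1]]=im[:600-y,:800-x]
cv2.imwrite("pics/crop0.png",C)
d=np.load("pics/top0.npy");W=cloud("top",d)
hsv=cv2.cvtColor(p,cv2.COLOR_BGR2HSV)
def reg(x0,x1,y0,y1,zl,zh,w=W):
    m=(w[...,0]>x0)&(w[...,0]<x1)&(w[...,1]>y0)&(w[...,1]<y1)&(w[...,2]>zl)&(w[...,2]<zh);return m
c=[plane("top",[u],.02)[0].round(3) for u in((203,290),(447,302),(339,254),(426,299),(450,301),(473,303))];print(c)
print("table z",np.median(W[350:450,200:500,2]))
ws=cloud("scene",np.load("pics/scene0.npy"))
for nm,w in(("top",W),("scene",ws)):
  for lab,cc,r,zl,zh in(("tray",c[1],.1,.009,.022),("foot",c[0],.075,.004,.012),("sleeve",c[0],.075,.05,.08),("tongs",c[0],.075,.1,.2),("st0",c[3],.016,.03,.05),("st1",c[4],.016,.03,.05),("st2",c[5],.016,.03,.05),("glass",c[2],.07,.075,.11),("coaster",c[2],.07,.003,.008)):
    m=reg(cc[0]-r,cc[0]+r,cc[1]-r,cc[1]+r,zl,zh,w);P=w[m]
    if len(P)<5:print(nm,lab,len(P));continue
    rc=cv2.minAreaRect(P[:,:2].astype(np.float32))
    print(nm,lab,len(P),"c",np.round(rc[0],4),"sz",np.round(rc[1],4),"a",round(rc[2],1),"z",np.round(np.percentile(P[:,2],[5,50,95]),3))
E
```

```text
[array([0.536, 0.254, 0.02 ]), array([ 0.501, -0.244,  0.02 ]), array([ 0.604, -0.027,  0.02 ]), array([ 0.508, -0.202,  0.02 ]), array([ 0.503, -0.25 ,  0.02 ]), array([ 0.498, -0.296,  0.02 ])]
table z 0.0014460640738236386
top tray 1964 c [ 0.5031 -0.2359] sz [0.1753 0.0649] a 82.9 z [0.013 0.017 0.02 ]
top foot 1065 c [0.5358 0.2545] sz [0.149  0.1487] a 0.2 z [0.004 0.008 0.011]
top sleeve 256 c [0.5365 0.2585] sz [0.0701 0.0271] a 80.0 z [0.054 0.07  0.074]
top tongs 216 c [0.5365 0.2581] sz [0.0505 0.0138] a 79.6 z [0.116 0.148 0.158]
top st0 136 c [ 0.5074 -0.1987] sz [0.0239 0.0246] a 66.5 z [0.035 0.039 0.042]
top st1 125 c [ 0.5022 -0.245 ] sz [0.0225 0.0242] a 88.0 z [0.034 0.039 0.043]
top st2 124 c [ 0.4973 -0.2909] sz [0.0213 0.024 ] a 90.0 z [0.035 0.039 0.043]
top glass 357 c [ 0.6031 -0.0253] sz [0.0815 0.082 ] a 88.7 z [0.078 0.091 0.094]
top coaster 837 c [ 0.6047 -0.0276] sz [0.1386 0.14  ] a 89.0 z [0.003 0.004 0.007]
scene tray 1441 c [ 0.5036 -0.2438] sz [0.1598 0.0695] a 83.1 z [0.011 0.015 0.018]
scene foot 684 c [0.5487 0.2631] sz [0.1425 0.1093] a 9.2 z [0.004 0.007 0.01 ]
scene sleeve 646 c [0.5397 0.2606] sz [0.0681 0.0311] a 80.2 z [0.051 0.063 0.071]
scene tongs 283 c [0.5399 0.2603] sz [0.0501 0.0155] a 78.8 z [0.11  0.137 0.156]
scene st0 109 c [ 0.5103 -0.1988] sz [0.0245 0.0249] a 3.0 z [0.031 0.036 0.039]
scene st1 94 c [ 0.5053 -0.2427] sz [0.0221 0.0254] a 57.1 z [0.031 0.036 0.039]
scene st2 88 c [ 0.4996 -0.291 ] sz [0.0213 0.0271] a 89.8 z [0.032 0.036 0.039]
scene glass 648 c [ 0.6053 -0.0231] sz [0.0832 0.083 ] a 58.2 z [0.076 0.086 0.09 ]
scene coaster 416 c [ 0.6267 -0.0155] sz [0.1064 0.1422] a 27.5 z [0.003 0.005 0.007]
```

View pics/crop0.png

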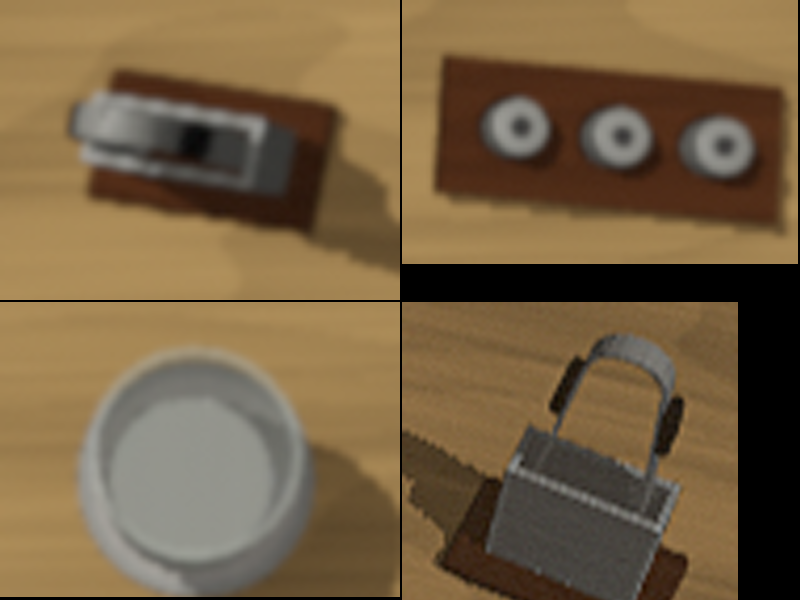

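Stand centre ≈ (0.538, 0.2595), long axis at about 80°. Stones lie along the tray's y. Moving to hover above the tongs.

```bash
cat >> h.py <<'E'
def delta(x,y,z,yaw):
    o=robot.get_obs();M=R.from_euler('xyz',o["ee_rot"]).as_matrix()
    d=M.T@(np.array([x,y,z])-o["tool_pos"])*100
    yc=np.arctan2(M[1,0],M[0,0]);s=-(yaw-yc);s=(s+np.pi/2)%np.pi-np.pi/2
    print("t",round(o["time"],2),"tx ty tz cm",d.round(2),"spin",round(s,3),"yaw",round(yc,4),"w",round(o["width"],4),"j6",round(o["joint_positions"][5],2))
E
python3 - <<'E'
from h import *
delta(.538,.2595,.204,np.radians(80))
E
python3 -m inch '-10.6 40 0 -0.21 0; -10.6 40 0 -0.21 0; -10.6 40 0 -0.21 0; -10.6 40 0 -0.21 0; -10.6 40 0 -0.21 0; -10.6 40 0 -0.21 0; -10.6 40 0 -0.21 0; -10.6 40 0 -0.21 0; -10.6 40 0 -0.21 0; -10.6 40 0 -0.21 0; -10.6 40 0 -0.21 0; -10.6 40 0 -0.21 0; -10.6 40 0 -0.21 0; -10.6 40 0 -0.21 0'
python3 - <<'E'
from h import *
o=robot.get_obs();p,d=robot.snapshot("wrist");cv2.imwrite("pics/w1.png",p);np.save("pics/w1.npy",d)
print(proj("wrist",[[.538,.2595,.155]],o))
W=cloud("wrist",d,o);m=(W[...,2]>.09)&(W[...,2]<.17)&(abs(W[...,0]-.538)<.03)&(abs(W[...,1]-.26)<.045)
P=W[m];print(len(P),cv2.minAreaRect(P[:,:2].astype(np.float32)),np.percentile(P[:,2],[5,50,95]))
m=(W[...,2]>.06)&(W[...,2]<.08)&(abs(W[...,0]-.538)<.04)&(abs(W[...,1]-.26)<.055)
P=W[m];print(len(P),cv2.minAreaRect(P[:,:2].astype(np.float32)),np.percentile(P[:,2],[5,50,95]))
delta(.538,.2595,.098,np.radians(80))
E
```

```text
t 0.15 tx ty tz cm [-10.59  40.     0.07] spin -0.213 yaw 1.183 w 0.0945 j6 -0.1
time: 1.32
tool_pos: [0.537, 0.2603, 0.2046]
ee_rot: [-3.14, 0.001, 1.395]
wrist_force: [-0.2, 0.4, -0.1]
width: 0.094
[[320.50168902 260.10537053]]
1879 ((0.5371134877204895, 0.2593158185482025), (0.04990090802311897, 0.014152755960822105), 79.27197265625) [0.11519921 0.15042294 0.15550719]
1457 ((0.5371599793434143, 0.25906553864479065), (0.06806392222642899, 0.027545062825083733), 79.37078094482422) [0.06178478 0.06931177 0.07073734]
t 1.37 tx ty tz cm [-0.07  0.13 10.69] spin -0.001 yaw 1.395 w 0.0936 j6 -1.04
```

View pics/w1.png

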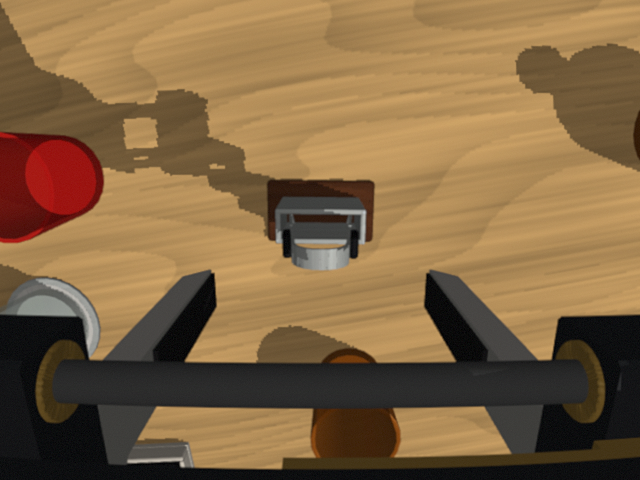

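Wrist view: tongs at (321,250), centred between the open fingers, sleeve aligned; centre ≈ (0.5373, 0.2593). Descending, then closing partway.

```bash
python3 -m inch '-0.08 0.05 3 0.01 0; -0.08 0.05 6 0.01 0; -0.08 0.05 8 0.01 0; -0.08 0.05 9.5 0.01 0; -0.08 0.05 10.6 0.01 0; -0.08 0.05 10.6 0.01 0.2; -0.08 0.05 10.6 0.01 0.4; -0.08 0.05 10.6 0.01 0.5; -0.08 0.05 10.6 0.01 0.515;-0.08 0.05 10.6 0.01 0.52;-0.08 0.05 10.6 0.01 0.52;-0.08 0.05 10.6 0.01 0.52'
python3 - <<'E'
from h import *
p,d=robot.snapshot("scene");cv2.imwrite("pics/s2.png",cv2.resize(p[180:330,400:560],None,fx=3.7,fy=3.7))
o=robot.get_obs();print(o["time"],o["wrist_force"],o["width"],o["tool_pos"])
E
```

```text
time: 2.37
tool_pos: [0.5375, 0.2596, 0.0996]
ee_rot: [3.141, 0.001, 1.385]
wrist_force: [0.0, 1.2, 0.6]
width: 0.0505
2.4167 [-0.27541586  0.19516681  1.48135848] 0.047190492856391174 [0.53743205 0.25952692 0.09934348]
```

View pics/s2.png

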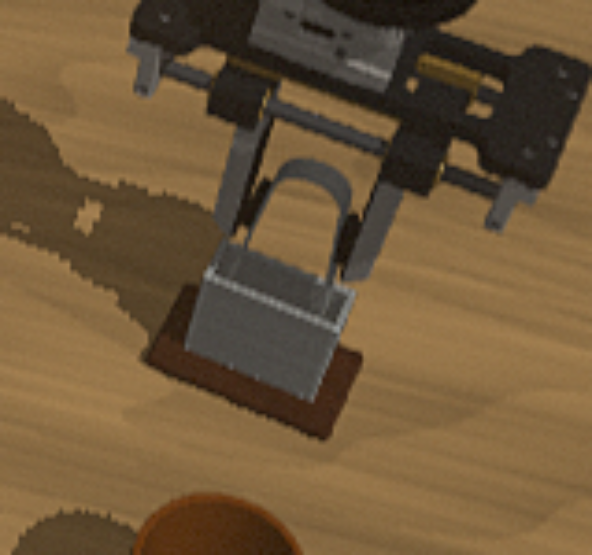

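The fingers sit on both black pads (image ~(260,205) and (350,240)). I'll let the closing settle.

```bash
python3 -m inch '0 0 0.1 0 0.52;0 0 0.1 0 0.53;0 0 0.1 0 0.53;0 0 0.1 0 0.53;0 0 0.1 0 0.53;0 0 0.1 0 0.53'
```

```text
time: 2.92
tool_pos: [0.5379, 0.2595, 0.0992]
ee_rot: [3.14, 0.001, 1.385]
wrist_force: [-0.8, -2.1, 5.2]
width: 0.0442
```

```bash
python3 -m inch '0 0 -0.5 0 0.53;0 0 -1.5 0 0.53;0 0 -3 0 0.53;0 0 -4.5 0 0.53;0 0 -6 0 0.53;0 0 -7.5 0 0.53;0 0 -9 0 0.53;0 0 -10.5 0 0.53;0 0 -12 0 0.53;0 0 -13.2 0 0.53;0 0 -14 0 0.53;0 0 -14 0 0.53;0 0 -14 0 0.53'
python3 - <<'E'
from h import *
p,d=robot.snapshot("scene");cv2.imwrite("pics/s3.png",p)
o=robot.get_obs();p,d=robot.snapshot("wrist");cv2.imwrite("pics/w3.png",p);np.save("pics/w3.npy",d)
print(o["time"],o["wrist_force"],o["width"],o["tool_pos"])
E
```

```text
time: 4.0
tool_pos: [0.5378, 0.2597, 0.2393]
ee_rot: [3.14, 0.0, 1.385]
wrist_force: [-0.3, -0.3, -1.6]
width: 0.044
4.05 [ 9.09102176e-04  2.07289136e-01 -1.46680420e+00] 0.04462169427967126 [0.53743623 0.25952496 0.23833704]
```

View pics/s3.png

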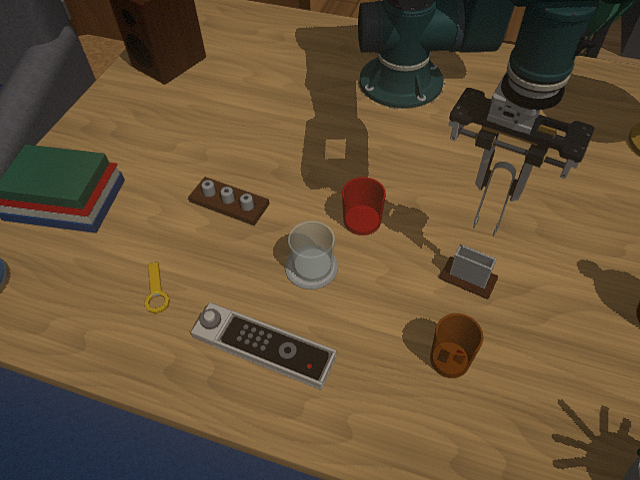

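View pics/w3.png

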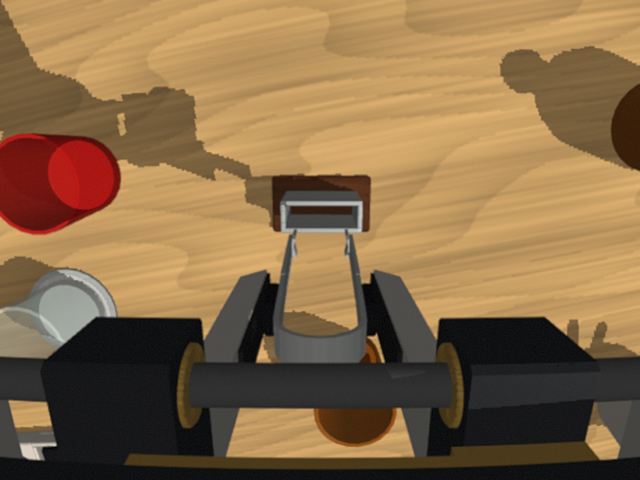

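Tongs lifted clear, claws at (294,243)/(348,243) in the wrist view, with the empty sleeve just beyond at (321,215). Checking the tongs in the tool frame, the sleeve position, and stone positions.

```bash
cat >> h.py <<'E'
def tongs(d,o):
    W=cloud("wrist",d,o);M=R.from_euler('xyz',o["ee_rot"]).as_matrix();Q=(W-o["tool_pos"])@M
    b=(d>0)&(abs(Q[...,0])<.035)&(abs(Q[...,1])<.03)
    for lo,hi in((-.06,-.045),(.0,.03),(.03,.06),(.06,.075),(.075,.09),(.09,.1)):
        for s,n in((-1,"-"),(1,"+")):
            P=Q[b&(Q[...,2]>lo)&(Q[...,2]<hi)&(Q[...,0]*s>0)]
            if len(P)>3:print("tool z",lo,hi,n,len(P),"med",np.median(P,0).round(4),"xr",P[:,0].min().round(4),P[:,0].max().round(4),"yr",np.percentile(P[:,1],[3,97]).round(4))
    return W,Q
E
python3 - <<'E'
from h import *
o=robot.get_obs();d=np.load("pics/w3.npy");W,Q=tongs(d,o)
m=(W[...,2]>.066)&(W[...,2]<.075)&(abs(W[...,0]-.538)<.04)&(abs(W[...,1]-.26)<.055)
P=W[m];print("sleeve",len(P),cv2.minAreaRect(P[:,:2].astype(np.float32)))
c,r=robot.camera_info("wrist"),0
delta(.505,-.2445,.21,np.radians(-6.3))
E
```

```text
tool z -0.06 -0.045 - 2492 med [-0.0143 -0.0042 -0.0542] xr -0.035 -0.0003 yr [-0.0099  0.0043]
tool z -0.06 -0.045 + 2372 med [ 0.0132 -0.0045 -0.0539] xr 0.0 0.0336 yr [-0.0099  0.0044]
tool z 0.0 0.03 - 208 med [-0.0176 -0.0057  0.0119] xr -0.0266 -0.017 yr [-0.0074  0.0062]
tool z 0.0 0.03 + 197 med [ 0.0155 -0.0057  0.012 ] xr 0.0149 0.0227 yr [-0.0074  0.0061]
tool z 0.03 0.06 - 130 med [-0.0182 -0.0046  0.0457] xr -0.0201 -0.0177 yr [-0.0074  0.0062]
tool z 0.03 0.06 + 124 med [ 0.0162 -0.0058  0.0432] xr 0.0157 0.0182 yr [-0.0073  0.0058]
tool z 0.06 0.075 - 54 med [-0.0185 -0.0048  0.0704] xr -0.0204 -0.0168 yr [-0.0074  0.0063]
tool z 0.06 0.075 + 58 med [ 0.0166 -0.0048  0.0689] xr 0.0144 0.0187 yr [-0.0073  0.0062]
tool z 0.075 0.09 - 99 med [-0.0175  0.0006  0.0762] xr -0.0205 -0.0162 yr [-0.0076  0.0067]
tool z 0.075 0.09 + 95 med [0.0158 0.0003 0.0766] xr 0.0143 0.0184 yr [-0.0076  0.0069]
tool z 0.09 0.1 - 7 med [-0.0171  0.0014  0.091 ] xr -0.0191 -0.0165 yr [-0.0072  0.0061]
tool z 0.09 0.1 + 6 med [0.0158 0.0012 0.0911] xr 0.0149 0.0162 yr [-0.0073  0.0051]
sleeve 1113 ((0.5368214249610901, 0.25884342193603516), (0.06803925335407257, 0.02770458348095417), 79.55022430419922)
t 4.1 tx ty tz cm [-50.12   6.15   2.88] spin 1.495 yaw 1.3849 w 0.0441 j6 -1.03
```

Tongs hang straight: feet at tool z ≈ 0.091, offset about 1 mm in x (camera bias level). Heading to the end stone nearest the glass, at (0.509,-0.199), keeping height.

Run:
```python
from h import *
delta(.5088,-.1988,.235,np.radians(-6.3))
```

```text
t 4.1 tx ty tz cm [-45.56   5.68   0.37] spin 1.495 yaw 1.3849 w 0.0441 j6 -1.03
```

```bash
python3 -m inch '-0.8 0.1 0 0.02 0.53;-2.4 0.3 0 0.06 0.53;-4.8 0.6 0 0.14 0.53;-7.7 1 0 0.24 0.53;-10.7 1.3 0 0.34 0.53;-13.7 1.7 0 0.44 0.53;-16.7 2.1 0 0.54 0.53;-19.7 2.5 0 0.64 0.53;-22.7 2.8 0 0.74 0.53;-25.7 3.2 0 0.84 0.53;-28.7 3.6 0 0.94 0.53;-31.7 4 0 1.04 0.53;-34.7 4.3 0 1.14 0.53;-37.7 4.7 0 1.24 0.53;-40.5 5.1 0.1 1.33 0.53;-42.7 5.3 0.2 1.4 0.53;-44.3 5.5 0.3 1.46 0.53;-45.2 5.6 0.4 1.495 0.53;-45.6 5.7 0.4 1.495 0.53;-45.6 5.7 0.4 1.495 0.53'
python3 - <<'E'
from h import *
o=robot.get_obs();p,d=robot.snapshot("wrist");cv2.imwrite("pics/w4.png",p);np.save("pics/w4.npy",d)
W,Q=tongs(d,o)
for x,y in((.5088,-.1988),(.5037,-.2438),(.4985,-.291)):
    m=(W[...,2]>.034)&(W[...,2]<.043)&(np.hypot(W[...,0]-x,W[...,1]-y)<.02);P=W[m];print(len(P),cv2.minEnclosingCircle(P[:,:2].astype(np.float32)) if len(P) else 0)
E
```

```text
time: 5.77
tool_pos: [0.5085, -0.1997, 0.2339]
ee_rot: [3.14, 0.002, -0.11]
wrist_force: [0.5, -0.3, -0.5]
width: 0.0445
tool z -0.06 -0.045 - 2452 med [-0.014  -0.0034 -0.0542] xr -0.0347 -0.0002 yr [-0.0089  0.0053]
tool z -0.06 -0.045 + 2413 med [ 0.0135 -0.0033 -0.0541] xr 0.0002 0.0342 yr [-0.0088  0.0054]
tool z 0.0 0.03 - 202 med [-0.0169 -0.0048  0.013 ] xr -0.0242 -0.0163 yr [-0.0063  0.0072]
tool z 0.0 0.03 + 194 med [ 0.0162 -0.0049  0.0123] xr 0.0155 0.0233 yr [-0.0063  0.0073]
tool z 0.03 0.06 - 129 med [-0.0175 -0.0035  0.0452] xr -0.0193 -0.017 yr [-0.0062  0.0074]
tool z 0.03 0.06 + 128 med [ 0.0169 -0.0045  0.0434] xr 0.0163 0.0189 yr [-0.0063  0.0067]
tool z 0.06 0.075 - 57 med [-0.0178 -0.0041  0.0704] xr -0.0198 -0.0163 yr [-0.0061  0.0069]
tool z 0.06 0.075 + 60 med [ 0.0173 -0.0034  0.0695] xr 0.0151 0.0194 yr [-0.0063  0.0067]
tool z 0.075 0.09 - 98 med [-0.0168  0.0002  0.0764] xr -0.0195 -0.0154 yr [-0.0065  0.0079]
tool z 0.075 0.09 + 91 med [0.0164 0.0016 0.0765] xr 0.015 0.019 yr [-0.0066  0.0078]
tool z 0.09 0.1 - 5 med [-0.0164  0.0023  0.0902] xr -0.0172 -0.0158 yr [-0.0063  0.0067]
tool z 0.09 0.1 + 5 med [0.0161 0.0045 0.0903] xr 0.0156 0.0168 yr [-0.0053  0.007 ]
621 ((0.507141649723053, -0.19885191321372986), 0.012990789487957954)
576 ((0.5017881393432617, -0.24405823647975922), 0.01297010574489832)
536 ((0.4964096248149872, -0.29005005955696106), 0.012965907342731953)
```

View pics/w4.png

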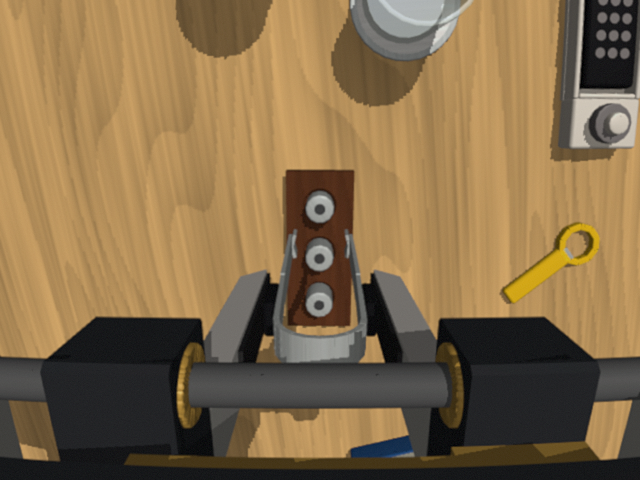

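Wrist view: claws at (293,245)/(348,245) straddling the row; target stone (the furthest, (319,207)) measured in the same camera at (0.5071,-0.1988). Opening slightly and descending over it.

Run:
```python
from h import *
delta(.5073,-.1985,.112,-.11)
```

```text
t 5.82 tx ty tz cm [-0.13 -0.04 12.23] spin 0.001 yaw -0.1095 w 0.0439 j6 -0.37
```

```bash
python3 -m inch '-0.13 -0.04 1 0 0.52;-0.13 -0.04 3 0 0.515;-0.13 -0.04 5.2 0 0.515;-0.13 -0.04 7 0 0.515;-0.13 -0.04 8.4 0 0.515;-0.13 -0.04 9.1 0 0.515;-0.13 -0.04 9.3 0 0.515;-0.13 -0.04 9.3 0 0.515'
python3 - <<'E'
from h import *
o=robot.get_obs();p,d=robot.snapshot("wrist");cv2.imwrite("pics/w5.png",p);np.save("pics/w5.npy",d)
W,Q=tongs(d,o)
for x,y in((.5073,-.1988),):
    m=(W[...,2]>.034)&(W[...,2]<.043)&(np.hypot(W[...,0]-x,W[...,1]-y)<.0165);P=Q[m];print(len(P),cv2.minEnclosingCircle(P[:,:2].astype(np.float32)) if len(P) else 0)
delta(.5073,-.1985,.112,-.11)
E
```

```text
time: 6.48
tool_pos: [0.5072, -0.1977, 0.1408]
ee_rot: [3.141, 0.002, -0.108]
wrist_force: [0.7, -0.6, -0.1]
width: 0.0459
tool z -0.06 -0.045 - 2479 med [-0.0139 -0.0032 -0.0541] xr -0.035 -0.0002 yr [-0.0089  0.0053]
tool z -0.06 -0.045 + 2440 med [ 0.0135 -0.0032 -0.0539] xr 0.0002 0.0349 yr [-0.0088  0.0055]
tool z 0.0 0.03 - 172 med [-0.018  -0.005   0.0122] xr -0.0241 -0.0171 yr [-0.0062  0.0073]
tool z 0.0 0.03 + 174 med [ 0.0174 -0.005   0.0124] xr 0.0164 0.0233 yr [-0.0063  0.0068]
tool z 0.03 0.06 - 132 med [-0.0191 -0.0043  0.0433] xr -0.0208 -0.0182 yr [-0.0063  0.0068]
tool z 0.03 0.06 + 113 med [ 0.0185 -0.0056  0.044 ] xr 0.0176 0.0205 yr [-0.0063  0.0071]
tool z 0.06 0.075 - 52 med [-0.0197 -0.0041  0.0712] xr -0.0215 -0.0179 yr [-0.0064  0.0068]
tool z 0.06 0.075 + 61 med [ 0.0191 -0.0036  0.0688] xr 0.017 0.0212 yr [-0.0062  0.0068]
tool z 0.075 0.09 - 96 med [-0.0188  0.0013  0.0765] xr -0.0218 -0.0174 yr [-0.0065  0.0077]
tool z 0.075 0.09 + 84 med [0.0184 0.0017 0.0768] xr 0.0169 0.0209 yr [-0.0064  0.008 ]
tool z 0.09 0.1 - 4 med [-0.0185  0.0004  0.0907] xr -0.0203 -0.0179 yr [-0.006   0.0071]
tool z 0.09 0.1 + 7 med [0.0187 0.0027 0.0906] xr 0.0176 0.0193 yr [-0.0063  0.0069]
1048 ((0.00031336015672422945, 0.0011128542246297002), 0.012926638126373291)
t 6.53 tx ty tz cm [-0.03  0.04  2.98] spin 0.001 yaw -0.1086 w 0.0457 j6 -0.37
```

View pics/w5.png

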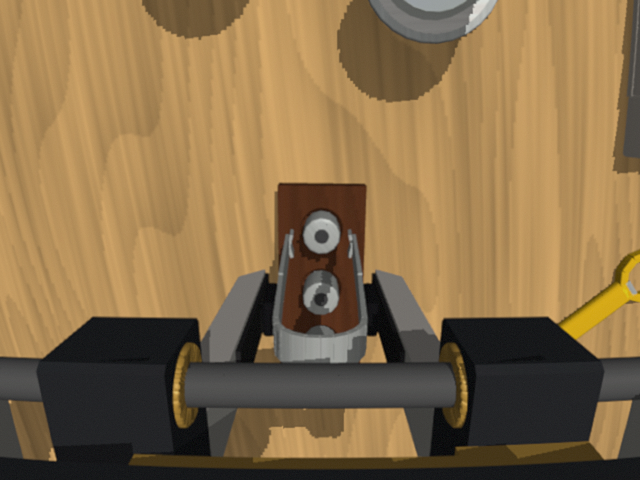

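Target stone at (321,232), centred between the claws (within 1 mm). Descending and squeezing.

```bash
python3 -m inch '0.05 0.08 0.7 0 0.515;0.05 0.08 1.6 0 0.515;0.05 0.08 2.4 0 0.515;0.05 0.08 2.9 0 0.515;0.05 0.08 2.95 0 0.515;0.05 0.08 2.95 0 0.53;0.05 0.08 2.95 0 0.54;0.05 0.08 2.95 0 0.56;0.05 0.08 2.95 0 0.6;0.05 0.08 2.95 0 0.65;0.05 0.08 2.95 0 0.65;0.05 0.08 2.95 0 0.65;0.05 0.08 2.95 0 0.65;0.05 0.08 2.95 0 0.65'
python3 - <<'E'
from h import *
o=robot.get_obs();p,d=robot.snapshot("wrist");cv2.imwrite("pics/w6.png",p);np.save("pics/w6.npy",d)
W,Q=tongs(d,o);print(o["width"],o["wrist_force"],o["tool_pos"])
E
```

```text
time: 7.7
tool_pos: [0.5083, -0.199, 0.1127]
ee_rot: [3.14, 0.0, -0.109]
wrist_force: [-0.2, -0.1, 1.7]
width: 0.0417
tool z -0.06 -0.045 - 2422 med [-0.0139 -0.0036 -0.0545] xr -0.0335 -0.0002 yr [-0.0089  0.0052]
tool z -0.06 -0.045 + 2373 med [ 0.0135 -0.0036 -0.0544] xr 0.0002 0.0331 yr [-0.0089  0.0053]
tool z 0.0 0.03 - 230 med [-0.015  -0.004   0.0136] xr -0.0245 -0.0148 yr [-0.0064  0.0069]
tool z 0.0 0.03 + 222 med [ 0.0142 -0.0038  0.0134] xr 0.014 0.0211 yr [-0.0062  0.0073]
tool z 0.03 0.06 - 141 med [-0.0149 -0.0032  0.0435] xr -0.0168 -0.0147 yr [-0.0063  0.0072]
tool z 0.03 0.06 + 137 med [ 0.0141 -0.004   0.0445] xr 0.014 0.0161 yr [-0.0062  0.0074]
tool z 0.06 0.075 - 394 med [-0.0051 -0.0011  0.0744] xr -0.0167 -0.0002 yr [-0.0095  0.0091]
tool z 0.06 0.075 + 355 med [ 0.0054 -0.0005  0.0743] xr 0.0004 0.0159 yr [-0.0094  0.0086]
tool z 0.075 0.09 - 498 med [-0.0075 -0.0032  0.0758] xr -0.0163 -0.0002 yr [-0.0126  0.0101]
tool z 0.075 0.09 + 474 med [ 0.0073 -0.0038  0.0758] xr 0.0004 0.016 yr [-0.0124  0.0102]
tool z 0.09 0.1 - 3022 med [-0.0202 -0.0083  0.0969] xr -0.0333 -0.0002 yr [-0.0288  0.0282]
tool z 0.09 0.1 + 2830 med [ 0.0188 -0.009   0.0969] xr 0.0005 0.0313 yr [-0.0288  0.0281]
0.04171168147786334 [-0.15494035 -0.0772495   1.65245638] [ 0.50827503 -0.19903862  0.11269649]
```

View pics/w6.png

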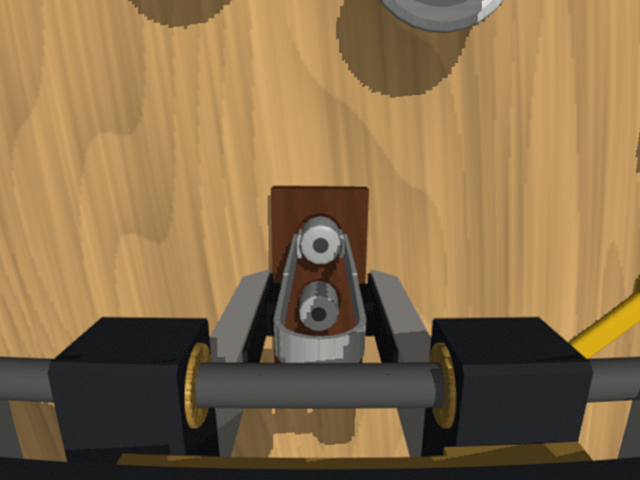

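Claws closed on the stone at (321,243), width 41.7 mm as expected. Lifting.

```bash
python3 -m inch '0 0 -0.3 0 0.65;0 0 -0.9 0 0.65;0 0 -1.8 0 0.65;0 0 -3 0 0.65;0 0 -4.5 0 0.65;0 0 -6 0 0.65;0 0 -7.5 0 0.65;0 0 -9 0 0.65;0 0 -10.3 0 0.65;0 0 -11.2 0 0.65;0 0 -11.6 0 0.65;0 0 -11.6 0 0.65;0 0 -11.6 0 0.65'
python3 - <<'E'
from h import *
o=robot.get_obs();p,d=robot.snapshot("wrist");cv2.imwrite("pics/w7.png",p);np.save("pics/w7.npy",d)
W,Q=tongs(d,o);print(o["width"],o["wrist_force"],o["tool_pos"])
m=(abs(Q[...,0])<.013)&(abs(Q[...,1])<.02)&(Q[...,2]>.068)&(Q[...,2]<.078);P=Q[m];print("stone in tool",len(P),cv2.minEnclosingCircle(P[:,:2].astype(np.float32)),np.median(P,0))
m=(W[...,2]>.08)&(W[...,2]<.1)&(np.hypot(W[...,0]-.604,W[...,1]+.025)<.06);P=W[m];print("glass",len(P),cv2.minEnclosingCircle(P[:,:2].astype(np.float32)) if len(P) else 0)
delta(.604,-.0245,.23,-.11)
E
```

```text
time: 8.83
tool_pos: [0.5082, -0.1988, 0.2285]
ee_rot: [3.14, 0.0, -0.109]
wrist_force: [0.7, -0.1, -1.6]
width: 0.0416
tool z -0.06 -0.045 - 2418 med [-0.0139 -0.0036 -0.0544] xr -0.0336 -0.0002 yr [-0.0089  0.0052]
tool z -0.06 -0.045 + 2361 med [ 0.0134 -0.0035 -0.0543] xr 0.0002 0.0332 yr [-0.0088  0.0053]
tool z 0.0 0.03 - 225 med [-0.015 -0.004  0.013] xr -0.0215 -0.0148 yr [-0.0064  0.0069]
tool z 0.0 0.03 + 224 med [ 0.0142 -0.0039  0.0135] xr 0.0141 0.0224 yr [-0.0063  0.0074]
tool z 0.03 0.06 - 141 med [-0.0149 -0.0032  0.0431] xr -0.0169 -0.0147 yr [-0.0062  0.0073]
tool z 0.03 0.06 + 136 med [ 0.0142 -0.004   0.0443] xr 0.014 0.0161 yr [-0.0063  0.0073]
tool z 0.06 0.075 - 376 med [-0.0057 -0.0011  0.0744] xr -0.0167 -0.0002 yr [-0.0093  0.009 ]
tool z 0.06 0.075 + 322 med [ 0.0054 -0.0008  0.0745] xr 0.0004 0.0162 yr [-0.0093  0.0085]
tool z 0.075 0.09 - 515 med [-0.007  -0.0034  0.0758] xr -0.0163 -0.0002 yr [-0.0126  0.0101]
tool z 0.075 0.09 + 510 med [ 0.0072 -0.003   0.0758] xr 0.0004 0.016 yr [-0.0123  0.0102]
tool z 0.09 0.1 - 59 med [-0.0061 -0.0114  0.0946] xr -0.0132 -0.0002 yr [-0.013  -0.0039]
tool z 0.09 0.1 + 53 med [ 0.0058 -0.0114  0.0942] xr 0.0005 0.0128 yr [-0.0128 -0.0049]
0.04161118404347081 [ 0.70368978 -0.07849548 -1.58821017] [ 0.50822857 -0.198801    0.22851659]
stone in tool 1300 ((0.000216576736420393, 0.0009911609813570976), 0.014787115156650543) [-0.00016535 -0.00091138  0.07512345]
glass 828 ((0.5995334982872009, -0.048333972692489624), 0.0337979756295681)
t 8.88 tx ty tz cm [  7.66 -18.36  -0.24] spin 0.001 yaw -0.1086 w 0.0417 j6 -0.37
```

View pics/w7.png

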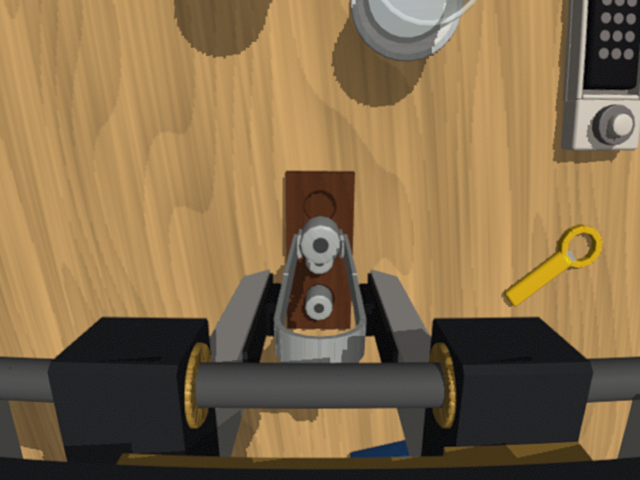

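Stone hangs in the claws at (320,245), and its recess at (319,205) is empty. Carrying it above the glass.

```bash
python3 -m inch '0.2 -0.5 0 0 0.65;0.6 -1.4 -0.1 0 0.65;1.2 -2.8 -0.2 0 0.65;1.9 -4.5 -0.3 0 0.65;2.7 -6.5 -0.4 0 0.65;3.6 -8.5 -0.5 0 0.65;4.4 -10.5 -0.5 0 0.65;5.2 -12.5 -0.5 0 0.65;6 -14.3 -0.5 0 0.65;6.7 -16 -0.5 0 0.65;7.2 -17.2 -0.5 0 0.65;7.5 -18 -0.5 0 0.65;7.66 -18.36 -0.5 0 0.65;7.66 -18.36 -0.5 0 0.65;7.66 -18.36 -0.5 0 0.65'
python3 - <<'E'
from h import *
o=robot.get_obs();p,d=robot.snapshot("wrist");cv2.imwrite("pics/w8.png",p);np.save("pics/w8.npy",d)
print(o["width"],o["wrist_force"],o["tool_pos"])
W=cloud("wrist",d,o)
m=(W[...,2]>.08)&(W[...,2]<.1)&(np.hypot(W[...,0]-.604,W[...,1]+.025)<.06);P=W[m];print("glass",len(P),cv2.minEnclosingCircle(P[:,:2].astype(np.float32)) if len(P) else 0,np.percentile(P,[1,50,99],axis=0))
p,d=robot.snapshot("top");cv2.imwrite("pics/t8.png",cv2.resize(p[180:330,260:420],None,fx=3.7,fy=3.7))
E
```

```text
time: 10.13
tool_pos: [0.6038, -0.0249, 0.2325]
ee_rot: [3.14, 0.002, -0.109]
wrist_force: [-0.8, -0.3, -1.5]
width: 0.042
0.041955223142425 [-0.82269472 -0.27117653 -1.45340955] [ 0.60384156 -0.02491434  0.23247994]
glass 2005 ((0.6022031903266907, -0.024368517100811005), 0.04198864847421646) [[ 0.56159438 -0.06478207  0.08040504]
 [ 0.60110214 -0.02732708  0.08931311]
 [ 0.64278544  0.01659984  0.09129194]]
```

View pics/w8.png

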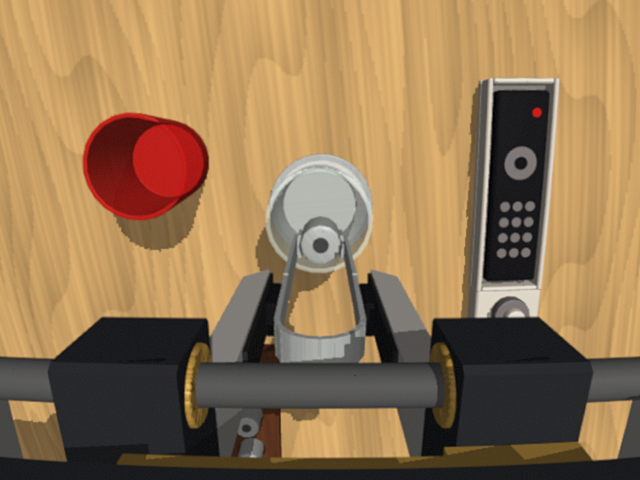

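Wrist view: the glass rim is centred about (319,212) and the stone at (320,243) hangs above it; depth gives the rim centre (0.6022,-0.0244), radius 42 mm exactly. Lowering, slow at the end.

```bash
python3 -m inch '-0.15 -0.05 0.6 0 0.65;-0.15 -0.05 1.8 0 0.65;-0.15 -0.05 3.2 0 0.65;-0.15 -0.05 4.6 0 0.65;-0.15 -0.05 6 0 0.65;-0.15 -0.05 7.3 0 0.65;-0.15 -0.05 8.5 0 0.65;-0.15 -0.05 9.5 0 0.65;-0.15 -0.05 10.3 0 0.65;-0.15 -0.05 10.8 0 0.65;-0.15 -0.05 11.1 0 0.65;-0.15 -0.05 11.2 0 0.65;-0.15 -0.05 11.2 0 0.65'
python3 - <<'E'
from h import *
o=robot.get_obs();print(o["wrist_force"],o["tool_pos"],o["width"])
p,d=robot.snapshot("wrist");cv2.imwrite("pics/w9.png",p)
p,d=robot.snapshot("scene");cv2.imwrite("pics/s9.png",cv2.resize(p[140:300,240:400],None,fx=3.7,fy=3.7))
E
```

```text
time: 11.32
tool_pos: [0.6024, -0.0248, 0.121]
ee_rot: [3.14, 0.001, -0.11]
wrist_force: [0.2, 0.2, -1.6]
width: 0.0418
[ 0.2185309   0.19173482 -1.58472427] [ 0.60240765 -0.02482839  0.12101758] 0.04183527049277911
```

View pics/s9.png

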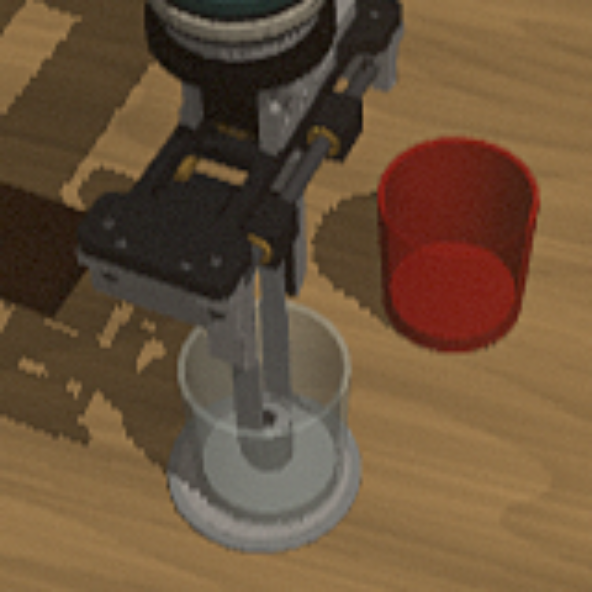

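View pics/w9.png

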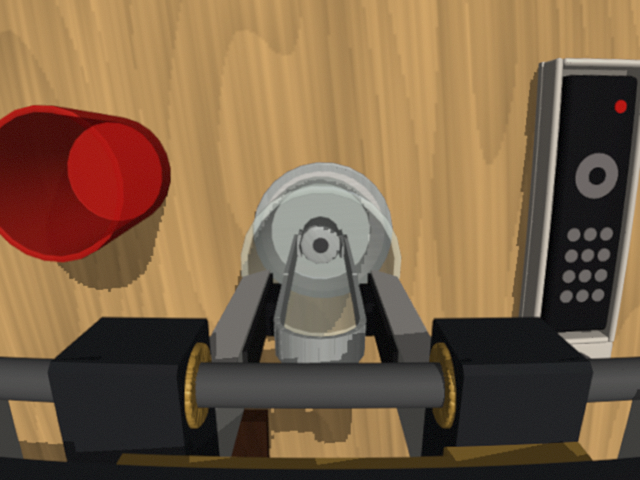

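The stone at (320,244) is inside the glass, near the floor's middle, with no contact force yet. Final 3 mm.

```bash
python3 -m inch '0 0 0.1 0 0.65;0 0 0.2 0 0.65;0 0 0.28 0 0.65;0 0 0.33 0 0.65;0 0 0.33 0 0.65;0 0 0.33 0 0.65'
```

```text
time: 11.92
tool_pos: [0.6026, -0.0248, 0.1181]
ee_rot: [3.14, 0.0, -0.11]
wrist_force: [-0.5, -0.3, -1.8]
width: 0.0414
```

```bash
python3 -m inch '0 0 0.08 0 0.65;0 0 0.15 0 0.65;0 0 0.15 0 0.65;0 0 0.15 0 0.65'
```

```text
time: 12.25
tool_pos: [0.6028, -0.0248, 0.1177]
ee_rot: [3.14, -0.001, -0.11]
wrist_force: [-0.7, 0.5, 4.6]
width: 0.0415
```

Contact: the force went from -1.8 N to +4.6 N. Releasing slowly to a partial hold.

```bash
python3 -m inch '0 0 0 0 0.56;0 0 0 0 0.55;0 0 0 0 0.545;0 0 0 0 0.54;0 0 0 0 0.535;0 0 0 0 0.53;0 0 0 0 0.525;0 0 0 0 0.52;0 0 0 0 0.515;0 0 0 0 0.51;0 0 0 0 0.51;0 0 0 0 0.51;0 0 0 0 0.51'
python3 - <<'E'
from h import *
o=robot.get_obs();p,d=robot.snapshot("wrist");cv2.imwrite("pics/w10.png",p);W,Q=tongs(d,o);print(o["wrist_force"],o["tool_pos"],o["width"])
E
```

```text
time: 13.33
tool_pos: [0.6028, -0.0248, 0.1177]
ee_rot: [3.14, -0.001, -0.11]
wrist_force: [0.0, -0.1, -1.2]
width: 0.0463
tool z -0.06 -0.045 - 2476 med [-0.0139 -0.0032 -0.054 ] xr -0.035 -0.0002 yr [-0.0089  0.0054]
tool z -0.06 -0.045 + 2453 med [ 0.0136 -0.0032 -0.0539] xr 0.0002 0.035 yr [-0.0088  0.0055]
tool z 0.0 0.03 - 381 med [-0.0265 -0.019   0.0273] xr -0.035 -0.0175 yr [-0.0295  0.0063]
tool z 0.0 0.03 + 405 med [ 0.0271 -0.0196  0.0275] xr 0.0167 0.035 yr [-0.0295  0.0059]
tool z 0.03 0.06 - 210 med [-0.0207 -0.006   0.0461] xr -0.035 -0.0186 yr [-0.0229  0.0298]
tool z 0.03 0.06 + 276 med [ 0.0213 -0.0061  0.0478] xr 0.018 0.035 yr [-0.0216  0.0298]
tool z 0.06 0.075 - 583 med [-0.0094  0.0034  0.074 ] xr -0.035 -0.0002 yr [-0.0141  0.0293]
tool z 0.06 0.075 + 687 med [0.0196 0.0027 0.0736] xr 0.0004 0.035 yr [-0.0142  0.0295]
tool z 0.075 0.09 - 779 med [-0.012   0.0021  0.077 ] xr -0.035 -0.0002 yr [-0.0129  0.029 ]
tool z 0.075 0.09 + 855 med [0.0185 0.0029 0.0776] xr 0.0004 0.0349 yr [-0.0126  0.0291]
tool z 0.09 0.1 - 252 med [-0.0288  0.0106  0.0951] xr -0.035 -0.0002 yr [-0.0141  0.0294]
tool z 0.09 0.1 + 285 med [0.0289 0.0075 0.0948] xr 0.0005 0.0343 yr [-0.0133  0.0295]
[ 0.02941899 -0.07517827 -1.1635482 ] [ 0.60281636 -0.02482953  0.11768919] 0.046298889894587233
```

View pics/w10.png

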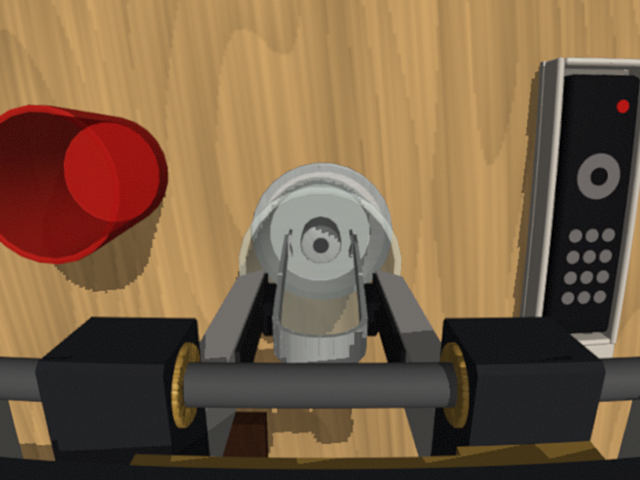

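Stone stands free at (320,243), with the claws at (290,245)/(350,245) clear of it. Lifting out.

```bash
python3 -m inch '0 0 -0.4 0 0.51;0 0 -1.2 0 0.51;0 0 -2.4 0 0.51;0 0 -3.8 0 0.51;0 0 -5.2 0 0.51;0 0 -6.6 0 0.515;0 0 -8 0 0.52;0 0 -9.4 0 0.525;0 0 -10.6 0 0.53;0 0 -11.5 0 0.53;0 0 -12 0 0.53;0 0 -12 0 0.53;0 0 -12 0 0.53'
python3 - <<'E'
from h import *
o=robot.get_obs();p,d=robot.snapshot("wrist");cv2.imwrite("pics/w11.png",p);W,Q=tongs(d,o);print(o["wrist_force"],o["tool_pos"],o["width"])
delta(.5375,.2595,.238,1.386)
E
```

```text
time: 14.47
tool_pos: [0.6027, -0.0247, 0.2376]
ee_rot: [3.14, -0.001, -0.11]
wrist_force: [0.4, 0.1, -1.4]
width: 0.0445
tool z -0.06 -0.045 - 2450 med [-0.0138 -0.0033 -0.0542] xr -0.0348 -0.0002 yr [-0.0089  0.0054]
tool z -0.06 -0.045 + 2417 med [ 0.0135 -0.0034 -0.0541] xr 0.0002 0.0344 yr [-0.0089  0.0053]
tool z 0.0 0.03 - 203 med [-0.0169 -0.0047  0.0126] xr -0.0243 -0.0163 yr [-0.0064  0.0069]
tool z 0.0 0.03 + 192 med [ 0.0162 -0.0049  0.0123] xr 0.0156 0.0233 yr [-0.0064  0.0073]
tool z 0.03 0.06 - 131 med [-0.0175 -0.0036  0.0454] xr -0.0194 -0.017 yr [-0.0062  0.0073]
tool z 0.03 0.06 + 127 med [ 0.0169 -0.0045  0.0431] xr 0.0163 0.0189 yr [-0.0064  0.0067]
tool z 0.06 0.075 - 62 med [-0.0178 -0.0042  0.07  ] xr -0.0198 -0.0155 yr [-0.0063  0.0068]
tool z 0.06 0.075 + 64 med [ 0.0173 -0.0028  0.0698] xr 0.0152 0.0193 yr [-0.0063  0.007 ]
tool z 0.075 0.09 - 95 med [-0.0168  0.0016  0.0764] xr -0.0194 -0.0155 yr [-0.0066  0.0077]
tool z 0.075 0.09 + 92 med [0.0164 0.0016 0.0772] xr 0.0149 0.0191 yr [-0.0065  0.0077]
tool z 0.09 0.1 - 4 med [-0.0169 -0.0006  0.0907] xr -0.0184 -0.0157 yr [-0.0061  0.0044]
[ 0.38181909  0.07317687 -1.3833078 ] [ 0.60269239 -0.02465115  0.23759627] 0.04446477665649351
t 14.52 tx ty tz cm [ -9.56 -27.53  -0.14] spin -1.496 yaw -0.1097 w 0.0444 j6 -0.02
```

View pics/w11.png

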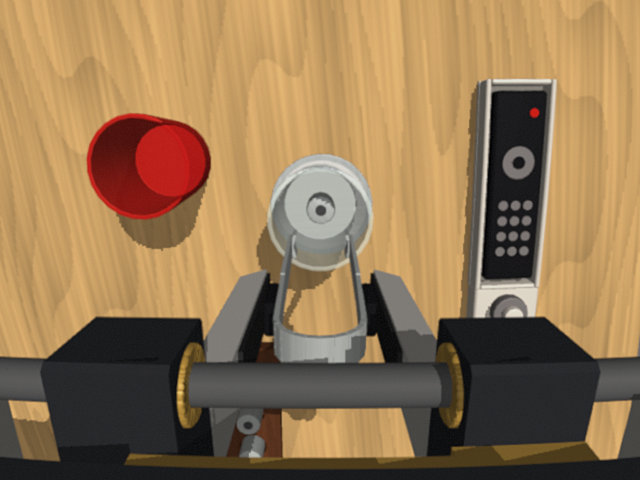

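Stone standing in the middle of the glass at (320,208), tongs clear and still straight. Returning to above the stand.

```bash
python3 -m inch '-0.2 -0.5 0 -0.03 0.53;-0.5 -1.5 0 -0.09 0.53;-1 -3 0 -0.18 0.53;-1.7 -4.8 0 -0.28 0.53;-2.3 -6.7 0 -0.38 0.53;-3 -8.6 0 -0.48 0.53;-3.6 -10.5 0 -0.58 0.53;-4.3 -12.4 0 -0.68 0.53;-5 -14.3 0 -0.78 0.53;-5.6 -16.2 0 -0.88 0.53;-6.3 -18.1 0 -0.98 0.53;-6.9 -20 0 -1.08 0.53;-7.6 -21.9 0 -1.18 0.53;-8.2 -23.7 0 -1.28 0.53;-8.8 -25.3 0 -1.37 0.53;-9.2 -26.5 0 -1.44 0.53;-9.4 -27.2 0 -1.48 0.53;-9.56 -27.53 0 -1.496 0.53;-9.56 -27.53 0 -1.496 0.53;-9.56 -27.53 0 -1.496 0.53'
python3 - <<'E'
from h import *
o=robot.get_obs();p,d=robot.snapshot("wrist");cv2.imwrite("pics/w12.png",p);W,Q=tongs(d,o);print(o["wrist_force"],o["tool_pos"],o["width"])
m=(W[...,2]>.066)&(W[...,2]<.075)&(abs(W[...,0]-.538)<.04)&(abs(W[...,1]-.26)<.055)
P=W[m];print("sleeve",len(P),cv2.minAreaRect(P[:,:2].astype(np.float32)))
P=Q[m];print("sleeve tool",len(P),cv2.minAreaRect(P[:,:2].astype(np.float32)))
delta(.5375,.2595,.238,1.386)
E
```

```text
time: 16.18
tool_pos: [0.5372, 0.2594, 0.2359]
ee_rot: [-3.14, 0.002, 1.386]
wrist_force: [-0.6, -0.3, -0.2]
width: 0.0446
tool z -0.06 -0.045 - 2493 med [-0.0144 -0.0042 -0.0544] xr -0.035 -0.0003 yr [-0.0099  0.0043]
tool z -0.06 -0.045 + 2366 med [ 0.013  -0.0045 -0.054 ] xr 0.0 0.0337 yr [-0.0099  0.0044]
tool z 0.0 0.03 - 202 med [-0.0176 -0.0056  0.0128] xr -0.0248 -0.017 yr [-0.0073  0.0058]
tool z 0.0 0.03 + 196 med [ 0.0155 -0.0058  0.0123] xr 0.0148 0.0235 yr [-0.0074  0.0059]
tool z 0.03 0.06 - 129 med [-0.0182 -0.0047  0.0454] xr -0.0201 -0.0177 yr [-0.0074  0.006 ]
tool z 0.03 0.06 + 123 med [ 0.0162 -0.0058  0.0433] xr 0.0156 0.0182 yr [-0.0072  0.0055]
tool z 0.06 0.075 - 61 med [-0.0185 -0.0053  0.0704] xr -0.0205 -0.0162 yr [-0.0074  0.0055]
tool z 0.06 0.075 + 67 med [ 0.0166 -0.0042  0.0699] xr 0.0145 0.0186 yr [-0.0073  0.0066]
tool z 0.075 0.09 - 96 med [-0.0175  0.0005  0.0763] xr -0.02 -0.0161 yr [-0.0077  0.0067]
tool z 0.075 0.09 + 88 med [0.0158 0.001  0.0771] xr 0.0143 0.0184 yr [-0.0076  0.0067]
tool z 0.09 0.1 - 6 med [-0.0175 -0.0058  0.0913] xr -0.0192 -0.0165 yr [-0.0074  0.0034]
tool z 0.09 0.1 + 5 med [ 0.015  -0.0068  0.0906] xr 0.0147 0.0155 yr [-0.0073  0.0055]
[-0.56501819 -0.32609824 -0.16573583] [0.53722865 0.2593672  0.23594641] 0.044554245734086464
sleeve 1124 ((0.5370149612426758, 0.2590482831001282), (0.06810233741998672, 0.02730812504887581), 79.27474975585938)
sleeve tool 1124 ((1.753494143486023e-05, 6.623845547437668e-05), (0.06810207664966583, 0.0273103229701519), 0.14951276779174805)
t 16.23 tx ty tz cm [ 0.04 -0.   -0.19] spin -0.0 yaw 1.3856 w 0.0444 j6 -1.03
```

View pics/w12.png

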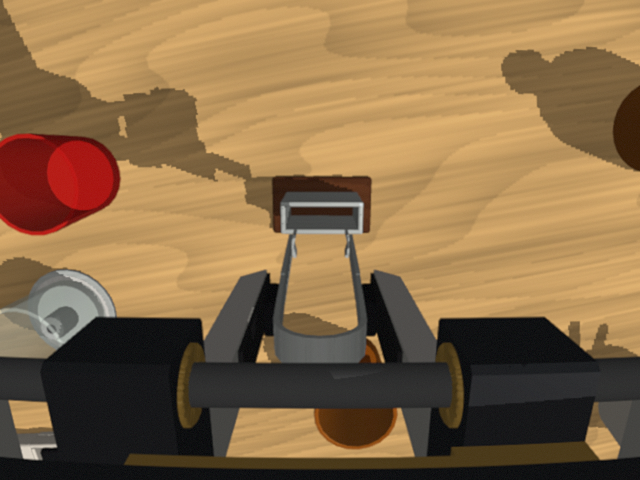

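Sleeve and tongs agree within 1 mm and 0.3°. Inserting, with a force check at the mouth.

```bash
python3 -m inch '0.1 0.05 0.6 0 0.53;0.1 0.05 1.8 0 0.53;0.1 0.05 3.2 0 0.53;0.1 0.05 4.6 0 0.53;0.1 0.05 6 0 0.53;0.1 0.05 6.8 0 0.53;0.1 0.05 7.4 0 0.53;0.1 0.05 7.9 0 0.53;0.1 0.05 8.4 0 0.53;0.1 0.05 8.7 0 0.53;0.1 0.05 8.7 0 0.53'
python3 - <<'E'
from h import *
o=robot.get_obs();p,d=robot.snapshot("wrist");cv2.imwrite("pics/w13.png",p);print(o["wrist_force"],o["tool_pos"],o["width"])
E
```

```text
time: 17.15
tool_pos: [0.5379, 0.2597, 0.1487]
ee_rot: [-3.14, 0.002, 1.386]
wrist_force: [0.2, 0.4, -1.2]
width: 0.0444
[ 0.19288883  0.36708213 -1.24271352] [0.5378646  0.25974855 0.14872439] 0.04435200711079801
```

View pics/w13.png

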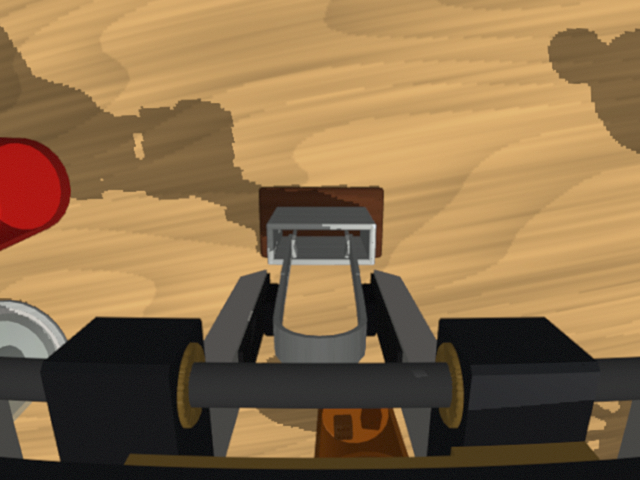

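Claws are inside the sleeve mouth at (293,245)/(348,245) with no contact force. Lowering 49 mm more.

```bash
python3 -m inch '0 0 0.6 0 0.53;0 0 1.6 0 0.53;0 0 2.6 0 0.53;0 0 3.5 0 0.53;0 0 4.2 0 0.53;0 0 4.6 0 0.53;0 0 4.85 0 0.53;0 0 4.85 0 0.53;0 0 4.85 0 0.53'
python3 - <<'E'
from h import *
o=robot.get_obs();p,d=robot.snapshot("wrist");cv2.imwrite("pics/w14.png",p);print(o["wrist_force"],o["tool_pos"],o["width"])
E
```

```text
time: 17.95
tool_pos: [0.5382, 0.2599, 0.101]
ee_rot: [-3.141, 0.002, 1.386]
wrist_force: [0.9, -0.3, -0.7]
width: 0.0442
[ 0.87893331 -0.33702483 -0.65833055] [0.53818292 0.25985788 0.10098039] 0.04417300038387073
```

View pics/w14.png

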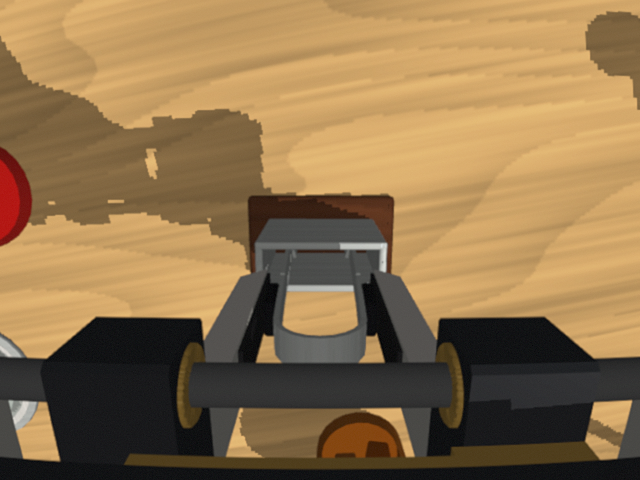

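Fully in the sleeve, about 1–2 mm above the floor. Last bit, then open gradually.

```bash
python3 -m inch '0 0 0.1 0 0.53;0 0 0.18 0 0.53;0 0 0.18 0 0.53;0 0 0.18 0 0.52;0 0 0.18 0 0.51;0 0 0.18 0 0.5;0 0 0.18 0 0.49;0 0 0.18 0 0.48;0 0 0.18 0 0.46;0 0 0.18 0 0.4;0 0 0.18 0 0.3;0 0 0.18 0 0.2;0 0 0.18 0 0.2;0 0 0.18 0 0.2;0 0 0.18 0 0.2'
python3 - <<'E'
from h import *
o=robot.get_obs();p,d=robot.snapshot("wrist");cv2.imwrite("pics/w15.png",p);print(o["wrist_force"],o["tool_pos"],o["width"])
E
```

```text
time: 19.25
tool_pos: [0.5383, 0.2599, 0.0994]
ee_rot: [-3.142, 0.001, 1.386]
wrist_force: [-0.8, -0.9, -1.1]
width: 0.0749
[-0.78016411 -0.90166881 -1.06853511] [0.53830735 0.25987986 0.09941861] 0.0749479989763827
```

View pics/w15.png

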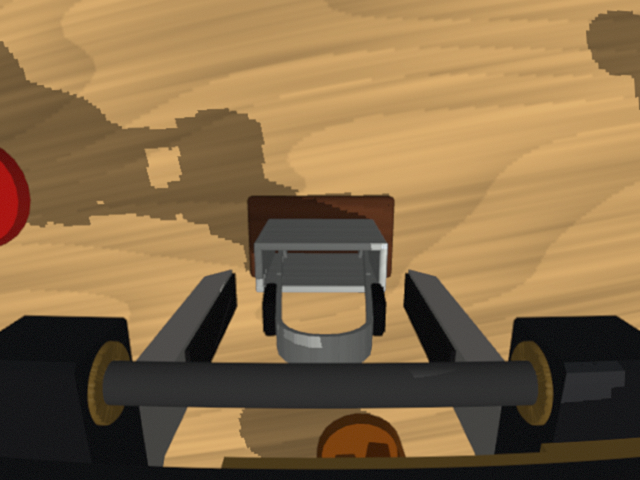

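Tongs stand free and sprung open (pads at (269,308) and (379,308)); the fingers are clear on both sides. Withdrawing upward.

```bash
python3 -m inch '0 0 -0.5 0 0.1;0 0 -1.5 0 0.1;0 0 -3 0 0.1;0 0 -5 0 0.1;0 0 -7 0 0.1;0 0 -9 0 0.1;0 0 -11 0 0.1;0 0 -12.5 0 0.1;0 0 -13.5 0 0.1;0 0 -14 0 0.1;0 0 -14 0 0.1;0 0 -14 0 0.1'
python3 - <<'E'
from h import *
o=robot.get_obs();p,d=robot.snapshot("wrist");cv2.imwrite("pics/w16.png",p);W=cloud("wrist",d,o);print(o["time"],o["tool_pos"])
m=(W[...,2]>.09)&(W[...,2]<.17)&(abs(W[...,0]-.538)<.03)&(abs(W[...,1]-.26)<.045)
P=W[m];print(len(P),cv2.minAreaRect(P[:,:2].astype(np.float32)),np.percentile(P[:,2],[5,50,99]))
p,d=robot.snapshot("top");cv2.imwrite("pics/t16.png",p);W=cloud("top",d)
for x,y in((.5022,-.245),(.4973,-.2909)):
    m=(W[...,2]>.03)&(W[...,2]<.05)&(np.hypot(W[...,0]-x,W[...,1]-y)<.02);print(cv2.minAreaRect(W[m][:,:2].astype(np.float32)))
m=(W[...,2]>.075)&(W[...,2]<.11)&(np.hypot(W[...,0]-.604,W[...,1]+.025)<.07);print("glass",cv2.minAreaRect(W[m][:,:2].astype(np.float32)))
m=(W[...,2]>.03)&(W[...,2]<.06)&(np.hypot(W[...,0]-.604,W[...,1]+.025)<.025);print("stone",m.sum(),np.median(W[m],0) if m.any() else 0)
p,d=robot.snapshot("scene");cv2.imwrite("pics/s16.png",p)
E
```

```text
time: 20.3
tool_pos: [0.5382, 0.26, 0.239]
ee_rot: [-3.141, 0.002, 1.386]
wrist_force: [0.6, 0.7, -0.4]
width: 0.0845
20.3 [0.53819197 0.26000335 0.2389709 ]
1460 ((0.538162112236023, 0.2600161135196686), (0.048937372863292694, 0.014459172263741493), 79.24163055419922) [0.11600887 0.15048303 0.15616623]
((0.5021873116493225, -0.24330493807792664), (0.023824967443943024, 0.02424478717148304), 57.64237594604492)
((0.49734705686569214, -0.2892671227455139), (0.024560347199440002, 0.023942075669765472), 87.91153717041016)
glass ((0.6031837463378906, -0.025348715484142303), (0.08165596425533295, 0.08207682520151138), 88.89160919189453)
stone 131 [ 0.60294564 -0.02495281  0.04428564]
```

View pics/s16.png

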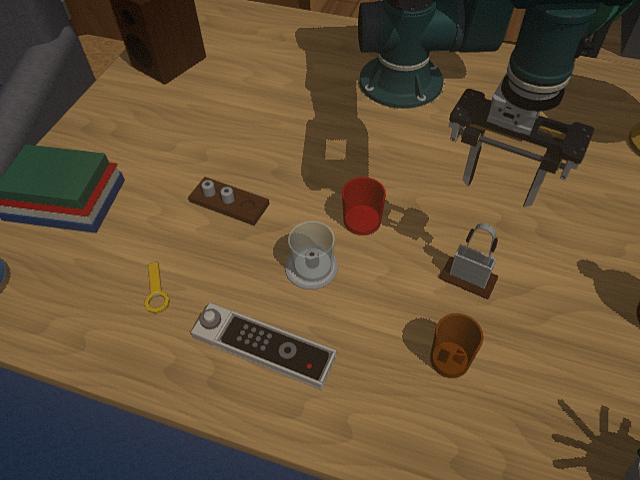

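View pics/t16.png

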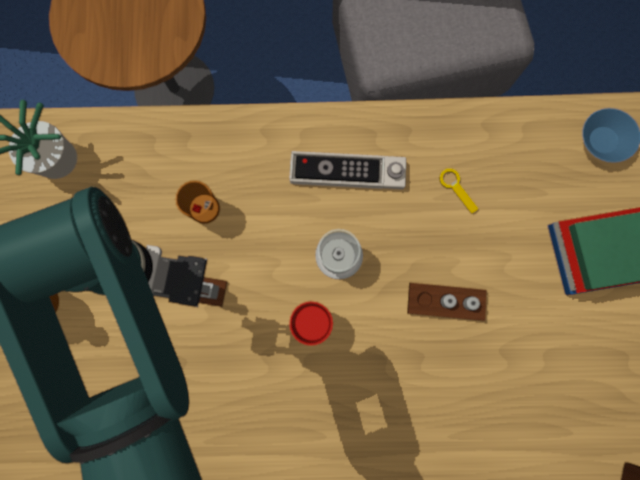

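View pics/w16.png

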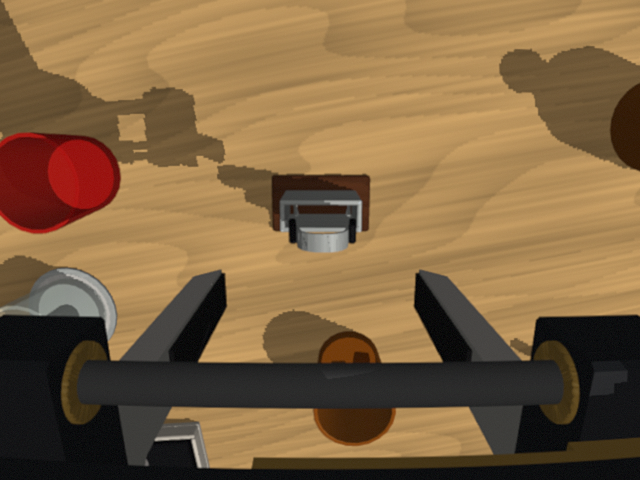

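The final views all agree. The tongs are upright in the sleeve (top z 0.156), the stone stands mid-glass at (312,258) in the scene view, and the other two stones, the glass and the bystanders have not moved. Handing in.

```bash
python3 -c "
from bench import robot
robot.close_job()"
```

```text
the job is handed in; nothing more can be done
```

I took the tongs out of their stand and used them to lift the tray's end stone nearest the glass. I set it down on the bottom of the glass; the wrist force showed contact before I let it go. I then stood the tongs back in their sleeve, claws down, and released them. The job was handed in at about 20.5 s of the 58 s allowed.

- **Stone:** it stands within about 1 mm of the middle of the glass.
- **Glass and other stones:** the glass is where it was at the start. The other two stones read within 2 mm of their starting positions, which is the camera's own accuracy.
- **Tongs:** they are upright, sprung open to 49 mm and aligned with the sleeve, top at z ≈ 0.156. The gripper is 140 mm above where it let go, touching nothing.
- **Bystanders:** the remote, dice cup and opener look unmoved in the final pictures; I did not measure them.

No check failed. The only disagreement was 2–3 mm in x between the scene camera and the other two; I placed everything using the wrist camera.

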